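Switch the boxed selector over by one click

ROBOT

A 6-joint arm with a two-finger parallel gripper is mounted at the origin on a cart in front of the work surface, level with it; the furniture and walls round the work are solid. World frame = base frame: x ahead of the robot, y to its left, z up, the work surface at z = 0. Lengths are in m, angles in rad, forces in N, time in s.
With the tool pointing down it reaches from about 0.225 to 0.725 m from the base axis. Payload 3.1 kg.
Tool frame: the origin (TCP) lies on the centre line of the jaws, within the pads' length; the fingertips stand 19 mm ahead of it and the grasp point (between the pads) is the TCP (arm.tip_reach is the distance from the TCP to the fingertips, in m); y points along the fingers, x is the direction in which the jaws open and shut, and the axes are right-handed (so a half turn about y gives the same grasp; the last joint's range is limited). The gripper opens to 85 mm and grips with 20 to 120 N. Pads are 22 mm wide; open, the fingers measure 114 mm over their backs; the gripper's body (76 mm by 85 mm) begins 54 mm behind the grasp point. The pads swing forward as they close: fully open they stand 13 mm farther back than shut.
Start: joints at [1.161, 0.048, 0.099, 1.622, 0, 1.443], TCP at [0.146, 0.504, 0.25] pointing down, gripper open.
Joint ranges: [-2.91, 2.91], [-0.99, 1.94], [-1.21, 1.42], [-2.12, 2.29], [-1.49, 1.47], [-3.14, 3.14]. Speed limits (rad/s): [2.79, 2.79, 3.14, 3.14, 3.14, 3.14].

INTERFACE

Orientations are given as a unit quaternion [w, x, y, z].
In Python, from station import arm, cams gives the robot as it stands.
- The arm moves only by the tool arm_command, never from a script. Its argument "steps" is a list of rows, each an object with "gripper": the opening, from 0 (shut) to 1 (fully open); "xyz": the shift along the tool's x, y, z in m, a list of three; "twist": the turn about the tool's y in rad. A call has exactly 8 rows; each row is the pose to reach, as a shift and turn from the pose commanded when the call began, along the tool's axes at that moment; what a row does not reach only later rows make up. A row lasts 1/8 s, in which the tool goes at most 62.5 mm and 10.7 degrees, less where a joint would pass 70% of its speed; a pose out of reach is approached as far as the arm can. A call with a gripper value outside its range is refused whole. The fingers move at their own pace and stop on an object; "grip_force" is the grip in N (left out, the last holds). Time passes only in rows, so rows that repeat a pose let the fingers close, or fill a call up. It gives the time, the measured TCP pose, the force and the opening at its end, in the units of the state.
- arm.get_state(): the state, without advancing time (a new reading comes with each control period).
- cams.camera(name): name is "scene" or "side" or "wrist"; returns the picture (400x640x3 uint8, red, green, blue); there is no depth.
- cams.camera_info(name): a dict with "K" (3x3 intrinsics, pixels), "k1" (the pictures are not rectified: a ray, as slopes to the right and down, at radius r is drawn at 1 + k1 r^2 times it, then the intrinsics apply), "origin" and "orientation" of the camera in the world. Camera axes: x right, y down, z forward; pixel columns grow to the right and rows downward; lengths in m; the calibration is good to about 2 mm. A picture is of the moment at which its call begins: read the wrist's pose just before it. camera_info takes no time and is no camera call; for the wrist camera it gives the pose at the moment of the call.
- arm.finish_job(): hands the job in, once; it reports no verdict.
The state is a dict: "t": time; "q": joint angles; "qvel": joint speeds; "effort": joint torques, N m; "position": TCP position; "orientation": TCP orientation; "force": force on the tool from outside, world axes, zero at the start; "moment": the same for the moment, N m; "width": finger opening in m.
Only numpy, scipy, OpenCV 4.12 (cv2) and the standard library are available. Lean on these libraries where they do the work, as an engineer would, in place of code of your own. Each camera call takes 0.05 s, during which the arm holds its last target.

TASK

A transformer has been left on the cover of the grey switch enclosure: lift it off and set it down upright on a free patch of the bench. Then lift the paddle handle at the front edge of the cover to free the catch and swing the cover all the way up so that it stands open by itself. Inside, turn the black pointer handle one click clockwise, into its middle stop and no further, and leave everything like that, without disturbing the other things on the bench.

Things in the scene. Friction and masses are not known exactly. Their poses are not given: they have to be found in the camera images.
- enclosure: Grey metal switch box fixed on the bench, 180 (x) x 200 (y) x 96 mm high when shut; walls 4 thick, rim at 88. Origin: centre of underside; -x is the front (paddle side), +x the hinge side. Inside: mounting plate 30 above the bench; striker loop on the front wall, 40 wide (y), reaching in 40, top at 82; strips 14 wide, 12 high along the side walls.
- cover_hinge (a point): Point on the cover's hinge axis, middle of its far edge: 90 mm to +x of the enclosure's origin, 92 above the bench. The axis is the enclosure's y. The point turns with the cover, a plate 8 thick (top at 96 when shut) that reaches 182 from the hinge to its front edge.
- cover (a joint): Cover angle, rad: 0 shut, grows as the front edge swings up and over; end stop at 1.8, a little past upright. Friction hinge: stays where it is left; lifting it by the paddle takes about 3 N. While shut it is held by the paddle's pawl.
- paddle_grip (a point): Middle of the steel paddle's tab, 24 mm wide (y), 10 thick (z), 48 long (x), sticking out in front of the cover, free to pinch by its two sides from above; shut: 102 above the bench, 30 in front of the front wall. Pivot: 55 behind this point along the paddle's +x, axis the enclosure's y, 155 from the cover hinge and 10 above mid-thickness of the cover. The point turns with the paddle.
- paddle (a joint): Paddle angle relative to the cover, rad: 0 flat, grows as the tab is lifted, stop at 0.55; a light spring (under 2 N at the tab) returns it. Above about 0.35 the hidden pawl (16 wide, hanging 20 below the inner face of the cover, in the middle) is clear; lifting on past the stop raises the cover.
- selector (a joint): Selector angle, rad, growing clockwise seen from above; starts near 0. Sprung detents at 0, 0.7 (middle) and 1.4. Over the hump at 0.35 (up to 0.15 N m) it clicks and is pulled to 0.7; the next hump is at 1.05. End stops -0.12 and 1.52.
- selector_grip (a point): Centre of the black pointer handle, on the selector's upright axis, 61 mm above the bench, 10 in front of the enclosure's centre, under the cover. A bar 16 thick (point y), about 50 long (point x, towards the pointed end), from height 36 to 76, on a disc 48 dia. The bar points 0.7 rad counter-clockwise of the enclosure's x at joint value 0 and along it at 0.7.
- transformer_core (a point): Centre of the iron core of a loose transformer (0.2 to 0.4 kg) lying on the shut cover: core 36 (x) x 44 (y) x 36 mm high with upright sides, on a foot flange 36 x 62 x 2; 43 high over its pins. The point is 18 above its underside. For putting it down: the bench (height 0) for x 0.45 to 0.62 m, y -0.33 to 0.33 m is bare but for the things listed and a tan cord (x < 0.54, y > 0.23).
- capacitor_big: Bystander (sizes in mm): can capacitor, upright cylinder 30 dia. x 46 high. Origin at the centre of its underside.
- driver_teal: Bystander (sizes in mm): small screwdriver lying along its y axis, 22 x 140 x 25, handle at +y. Origin at the centre of its underside.
- cutters_side: Bystander (sizes in mm): side cutters lying flat, 65 x 105 x 12, long axis y. Origin at the centre of its underside.
- pliers_nose: Bystander (sizes in mm): long-nose pliers lying flat, 66 x 152 x 12, long axis y. Origin at the centre of its underside.
- solder_spool: Bystander (sizes in mm): spool of solder wire standing on its flange, 52 dia. x 38 high. Origin at the centre of its underside.
- battery_9v: Bystander (sizes in mm): small block battery, 49 x 18 x 26, long axis x. Origin at the centre of its underside.
- ipa_bottle: Bystander (sizes in mm): squeeze bottle with a spout, upright, 50 dia. x 150 high. Origin at the centre of its underside.
Not all that is in view belongs to the job. What is shaped like the part that bears transformer_core but orange is not meant.

How it is judged:
By the outcome, as a careful person would: the job done as asked, in the order asked, and still so for the second after the job is handed in, with the robot touching nothing.
It also fails if it takes over 72 s, if anything falls off the work surface, if the arm or the gripper's body presses on something with over 40 N, if the wrist force passes 120 N, or if a joint passes its speed limit or range.

## Working session

There is one attempt and no reset: what is moved stays moved. The work goes in short steps, Python scripts to look and compute and a tool call to move; the robot and the scene stay as the last step left them, time stands still between calls to the robot, and variables do not carry over. Pictures are saved under pics/ and viewed, and the job is handed in when it is done.

Besides the shell and the picture viewer there is one more tool, called after "Request:" by a JSON object that holds its "name" and its "arguments". arm_command: Moves the arm, as the interface text tells. Its arguments: {"type":"object","properties":{"steps":{"type":"array"},"grip_force":{"type":"number"}},"required":["steps"]}

```bash
ls; mkdir -p pics; python3 - <<'E'
from station import arm,cams
import cv2
s=arm.get_state()
for k in ("t","q","position","orientation","force","width"): print(k,s[k])
print(arm.tip_reach)
for n in ("scene","side","wrist"):
    i=cams.camera_info(n); print(n,i)
    cv2.imwrite(f"pics/{n}0.png",cams.camera(n)[:,:,::-1])
E
```

```text
pics
t 0.0
q [ 1.16117038e+00  4.87190881e-02  9.75713248e-02  1.62195469e+00
 -8.84255040e-06  1.44298458e+00]
position [0.1457986  0.50376864 0.24912025]
orientation [-0.56485927  0.56567026  0.42411622 -0.42553095]
force [0.18352734 0.09517185 0.82384751]
width 0.08549130377293947
0.019
scene {'K': array([[390.59788853,   0.        , 317.75439912],
       [  0.        , 390.59788853, 200.05432473],
       [  0.        ,   0.        ,   1.        ]]), 'k1': -0.020055916726906722, 'origin': array([0.09360551, 0.82828311, 0.63544687]), 'orientation': array([ 0.13685953, -0.23056661,  0.83602023, -0.47872611])}
side {'K': array([[452.8739298 ,   0.        , 317.67371772],
       [  0.        , 452.8739298 , 203.50078412],
       [  0.        ,   0.        ,   1.        ]]), 'k1': -0.07649811114968982, 'origin': array([ 0.10025077, -0.91683818,  0.9983109 ]), 'orientation': array([-0.40405567,  0.88247082, -0.2200562 ,  0.0977729 ])}
wrist {'K': array([[336.04869983,   0.        , 317.01482771],
       [  0.        , 336.04869983, 197.00270337],
       [  0.        ,   0.        ,   1.        ]]), 'k1': -0.06415083446651347, 'origin': array([0.07547195, 0.52462548, 0.37274462]), 'orientation': array([0.1169035 , 0.79115956, 0.59411085, 0.08621144])}
```

View pics/scene0.png

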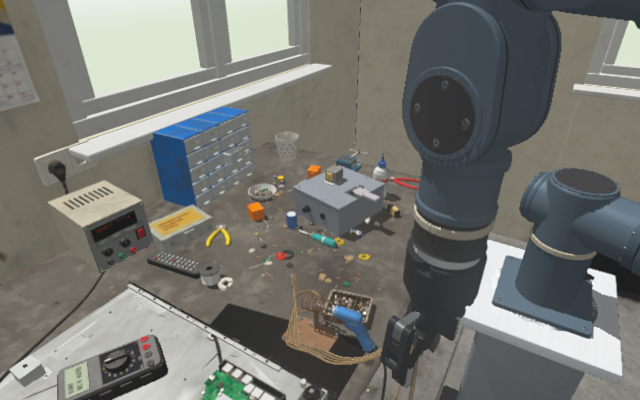

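View pics/side0.png

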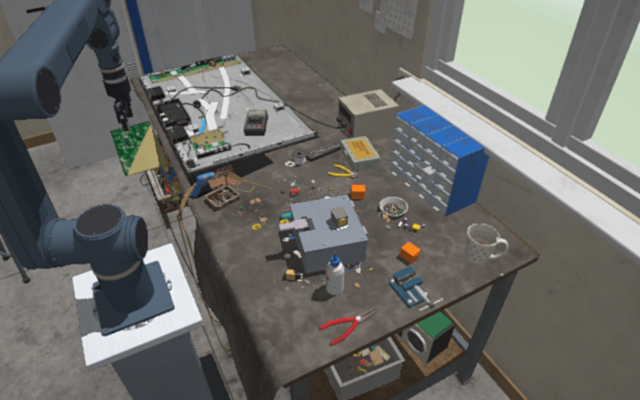

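View pics/wrist0.png

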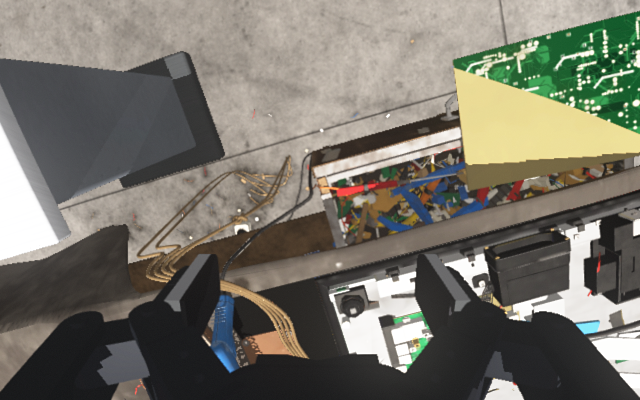

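The enclosure is around (340,200) in the scene view and (325,232) in the side view, with the transformer on its cover near (333,175) scene and (340,217) side. I'll write the helpers and enlarge both views.

```bash
cat > h.py <<'E'
import numpy as np, cv2, pickle, os
from scipy.spatial.transform import Rotation as R
def rot(q): return R.from_quat([q[1],q[2],q[3],q[0]]).as_matrix()
class Cam:
    def __init__(s,info):
        s.K=np.array(info['K']);s.d=np.array([info['k1'],0,0,0,0.]);s.o=np.array(info['origin']);s.R=rot(info['orientation'])
    def ray(s,uv):
        p=cv2.undistortPoints(np.array(uv,float).reshape(-1,1,2),s.K,s.d).reshape(-1,2)
        return np.c_[p,np.ones(len(p))]@s.R.T
    def plane(s,uv,z):
        d=s.ray(uv); return s.o+d*((z-s.o[2])/d[:,2])[:,None]
    def proj(s,X):
        X=(np.array(X,float).reshape(-1,3)-s.o)@s.R
        return cv2.projectPoints(X,np.zeros(3),np.zeros(3),s.K,s.d)[0].reshape(-1,2)
def tri(c1,u1,c2,u2):
    d1=c1.ray([u1])[0];d2=c2.ray([u2])[0];A=np.c_[d1,-d2]
    t=np.linalg.lstsq(A,c2.o-c1.o,rcond=None)[0]
    p,q=c1.o+t[0]*d1,c2.o+t[1]*d2
    return (p+q)/2,np.linalg.norm(p-q)
def shot(cams,name,out):
    i=cams.camera_info(name);im=cams.camera(name)[:,:,::-1].copy()
    cv2.imwrite(f'pics/{out}.png',im);pickle.dump(i,open(f'pics/{out}.pkl','wb'));return Cam(i),im
def load(out): return Cam(pickle.load(open(f'pics/{out}.pkl','rb'))),cv2.imread(f'pics/{out}.png')
def crop(im,x0,y0,w,h,k,out): cv2.imwrite(f'pics/{out}.png',cv2.resize(im[y0:y0+h,x0:x0+w],None,fx=k,fy=k,interpolation=cv2.INTER_CUBIC))
E
python3 - <<'E'
from h import *
from station import arm,cams
import pickle,cv2
for n in("scene","side"):pickle.dump(cams.camera_info(n),open(f'pics/{n}0.pkl','wb'))
c,im=load('scene0');crop(im,220,130,200,150,4,'scene0c')
c,im=load('side0');crop(im,240,160,200,150,4,'side0c')
E
```

```text
(no output)
```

View pics/scene0c.png

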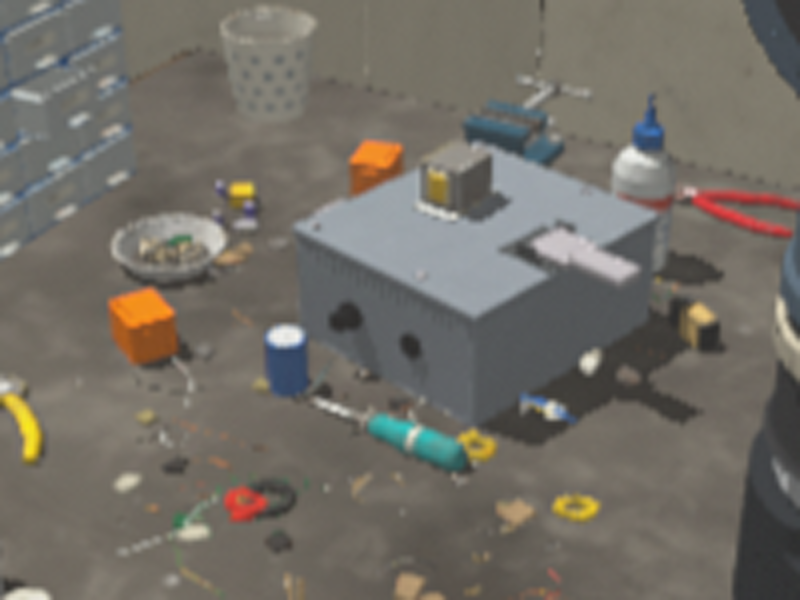

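View pics/side0c.png

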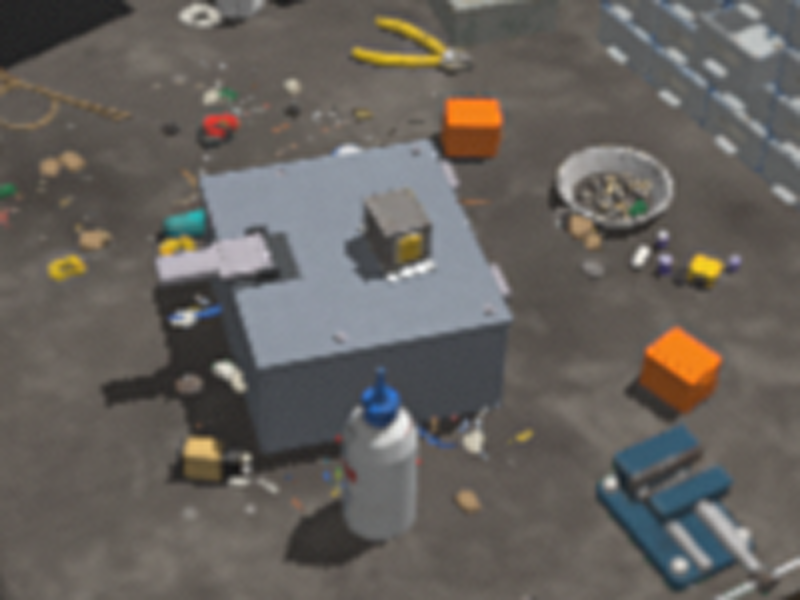

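Two orange blocks, at scene (255,211) and (314,172), are the decoys. The grey-iron block on the cover at scene (333,175) and side (339,216) is the transformer, because it's grey with a yellow winding and lies on the cover. The enlarged crops confirm it. Next I'll measure.

```bash
python3 - <<'E'
from h import *
S,_=load('scene0');D,_=load('side0')
f=lambda p:[220+p[0]/4,130+p[1]/4]
g=lambda p:[240+p[0]/4,160+p[1]/4]
names=['FL','FR','BR','BL']
a=[f(p) for p in[(475,320),(660,215),(478,148),(295,228)]]
b=[g(p) for p in[(203,175),(262,367),(510,320),(432,142)]]
for n,u,v in zip(names,a,b):
    print(n,S.plane([u],.096)[0].round(3),D.plane([v],.096)[0].round(3),[x.round(4) if hasattr(x,'round') else x for x in tri(S,u,D,v)])
print('paddle tab end scene/side', S.plane([f((637,270)),f((607,283)),f((535,240))],.107).round(3), D.plane([g((157,262)),g((160,285)),g((270,250))],.107).round(3))
# transformer top: scene corners; side corners
print('trafo scene top',S.plane([f(p) for p in[(421,157),(458,170),(491,150),(455,143)]],.132).round(3))
print('trafo side top',D.plane([g(p) for p in[(364,197),(411,188),(430,225),(378,240)]],.132).round(3))
print('foot',D.plane([g(p) for p in[(390,278),(435,265)]],.097).round(3))
# bystanders
print('bottle',D.plane([g((378,520))],0.0).round(3),'batt',D.plane([g((203,460))],.026).round(3),'cap',S.plane([f((287,335))],.046),'driver',S.plane([f((370,425)),f((465,465)),f((315,400))],.012))
E
```

```text
FL [0.5   0.056 0.096] [0.511 0.045 0.096] [array([0.5085, 0.0472, 0.0916]), np.float64(0.0077)]
FR [ 0.453 -0.142  0.096] [ 0.461 -0.154  0.096] [array([ 0.4593, -0.1518,  0.0917]), np.float64(0.006)]
BR [ 0.623 -0.175  0.096] [ 0.633 -0.196  0.096] [array([ 0.6341, -0.1917,  0.0887]), np.float64(0.0058)]
BL [0.674 0.01  0.096] [ 0.684 -0.004  0.096] [array([ 6.841e-01, -6.000e-04,  9.060e-02]), np.float64(0.0062)]
paddle tab end scene/side [[ 0.428 -0.04   0.107]
 [ 0.438 -0.014  0.107]
 [ 0.507 -0.043  0.107]] [[ 0.436 -0.037  0.107]
 [ 0.428 -0.059  0.107]
 [ 0.513 -0.064  0.107]]
trafo scene top [[ 0.617 -0.074  0.132]
 [ 0.583 -0.069  0.132]
 [ 0.578 -0.11   0.132]
 [ 0.607 -0.107  0.132]]
trafo side top [[ 0.586 -0.07   0.132]
 [ 0.621 -0.078  0.132]
 [ 0.613 -0.118  0.132]
 [ 0.573 -0.115  0.132]]
foot [[ 0.58  -0.121  0.097]
 [ 0.615 -0.124  0.097]]
bottle [[ 0.505 -0.24   0.   ]] batt [[ 0.413 -0.154  0.026]] cap [[0.64303365 0.06909515 0.046     ]] driver [[0.56059505 0.09177142 0.012     ]
 [0.48297329 0.0984075  0.012     ]
 [0.60957816 0.08581715 0.012     ]]
```

```bash
cat >> h.py <<'E'
def plan(st,p,yaw=None):
    """shift in tool axes and twist taking current pose to p, jaw axis at yaw (mod pi)"""
    T=rot(st['orientation']); x=T.T@(np.array(p)-st['position'])
    tw=0
    if yaw is not None:
        cur=np.arctan2(T[1,0],T[0,0]); dy=(yaw-cur+np.pi/2)%np.pi-np.pi/2
        tw=dy*np.sign(T[2,1])
    print('xyz',x.round(4),'twist',round(float(tw),4),'q6',round(float(st['q'][5]),3))
E
python3 - <<'E'
from h import *
from station import arm,cams
s=arm.get_state();T=rot(s['orientation']);print(T.round(3))
plan(s,[.50,-.06,.33],np.pi/2-.25)
plan(s,[.50,-.06,.33])
E
```

```text
[[ 0.278 -0.001 -0.961]
 [ 0.961 -0.002  0.278]
 [-0.002 -1.     0.   ]]
xyz [-0.4433 -0.0799 -0.497 ] twist -0.0318 q6 1.443
xyz [-0.4433 -0.0799 -0.497 ] twist 0.0 q6 1.443
```

Request:
{"name": "arm_command", "arguments": {"steps": [{"gripper": 1, "xyz": [-0.04, -0.03, -0.035], "twist": 0}, {"gripper": 1, "xyz": [-0.08, -0.05, -0.08], "twist": 0}, {"gripper": 1, "xyz": [-0.12, -0.08, -0.125], "twist": 0}, {"gripper": 1, "xyz": [-0.16, -0.08, -0.17], "twist": 0}, {"gripper": 1, "xyz": [-0.2, -0.08, -0.215], "twist": 0}, {"gripper": 1, "xyz": [-0.24, -0.08, -0.26], "twist": 0}, {"gripper": 1, "xyz": [-0.28, -0.08, -0.305], "twist": 0}, {"gripper": 1, "xyz": [-0.32, -0.08, -0.35], "twist": 0}]}}

```text
t: 1.15
position: [0.3939, 0.0978, 0.3301]
orientation: [0.565, -0.565, -0.425, 0.425]
force: [0.8, 2.0, 0.5]
width: 0.0853
```

Request:
{"name": "arm_command", "arguments": {"steps": [{"gripper": 1, "xyz": [-0.04, 0, -0.045], "twist": 0}, {"gripper": 1, "xyz": [-0.08, 0, -0.09], "twist": 0}, {"gripper": 1, "xyz": [-0.12, 0, -0.135], "twist": 0}, {"gripper": 1, "xyz": [-0.12, 0, -0.15], "twist": -0.03}, {"gripper": 1, "xyz": [-0.12, 0, -0.15], "twist": -0.03}, {"gripper": 1, "xyz": [-0.12, 0, -0.15], "twist": -0.03}, {"gripper": 1, "xyz": [-0.12, 0, -0.15], "twist": -0.03}, {"gripper": 1, "xyz": [-0.12, 0, -0.15], "twist": -0.03}]}}

```text
t: 2.15
position: [0.5035, -0.0567, 0.3308]
orientation: [-0.558, 0.559, 0.434, -0.433]
force: [-0.2, -0.8, -0.2]
width: 0.0859
```

```bash
python3 - <<'E'
from h import *
from station import arm,cams
s=arm.get_state();print(s['t'],s['position'],s['qvel'].round(3),s['force'],s['q'])
shot(cams,'wrist','w1')
E
```

```text
2.15 [ 0.50354532 -0.05668351  0.33081421] [-0.005  0.004  0.003  0.001  0.001 -0.   ] [-0.20756542 -0.78344784 -0.19996445] [-2.44508898e-01  3.66979903e-02  2.49831868e-01  1.78313719e+00
  2.19195887e-06  6.20316086e-03]
```

View pics/w1.png

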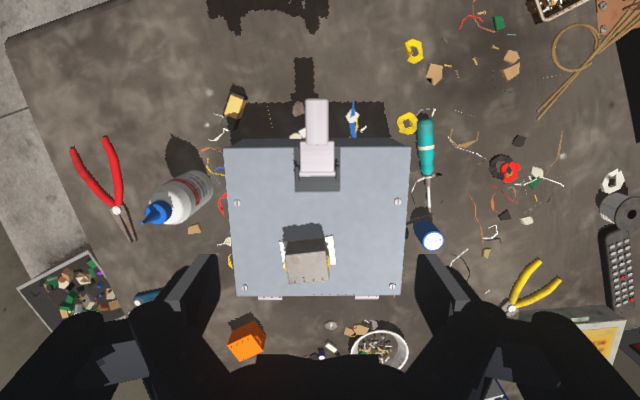

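```bash
python3 - <<'E'
from h import *
c,im=load('w1');crop(im,215,90,205,215,2.75,'w1c');crop(im,400,60,200,150,4,'w1d')
E
```

```text
(no output)
```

View pics/w1c.png

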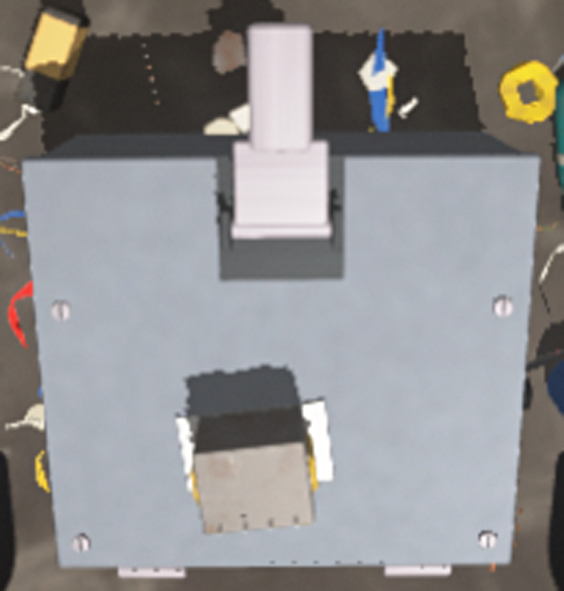

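View pics/w1d.png

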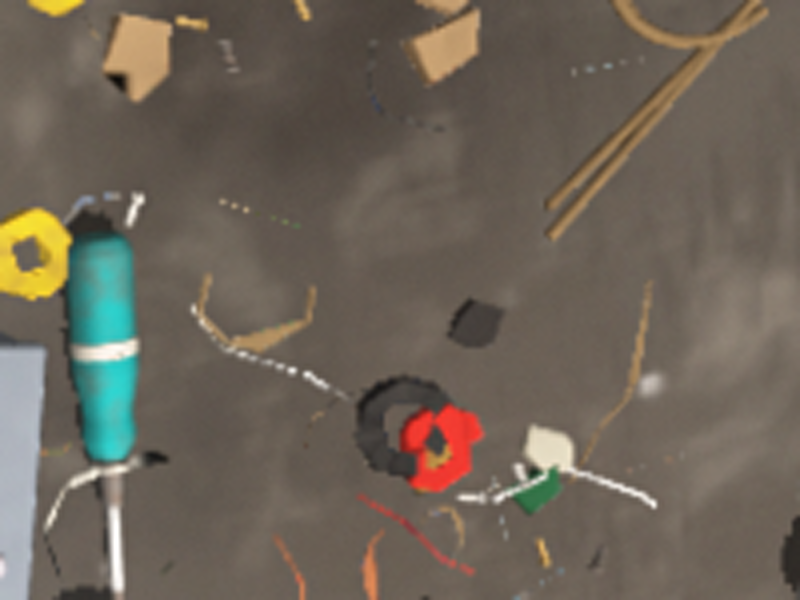

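```bash
python3 - <<'E'
from h import *
c,im=load('w1')
f=lambda p:[215+p[0]/2.75,90+p[1]/2.75]
cor=c.plane([f(p) for p in[(24,158),(540,157),(510,567),(60,567)]],.096) #FR FL BL BR
print(cor.round(4)); ctr=cor.mean(0);print('mean',ctr)
for i,j in[(0,1),(3,2),(0,3),(1,2)]:
    d=cor[j]-cor[i];print(np.linalg.norm(d).round(4),np.degrees(np.arctan2(d[1],d[0])).round(2))
print('scr',c.plane([f(p) for p in[(60,311),(503,306),(488,540),(82,543)]],.096).round(4))
t=c.plane([f(p) for p in[(193,452),(308,443),(313,523),(205,533)]],.132);print('trafo',t.round(4),t.mean(0))
for i,j in[(0,1),(3,2),(0,3),(1,2)]:
    d=t[j]-t[i];print(np.linalg.norm(d).round(4),np.degrees(np.arctan2(d[1],d[0])).round(2))
p=c.plane([f(q) for q in[(248,27),(311,27),(314,147),(250,150)]],.107);print('tab',p.round(4))
print('free',c.plane([[482,105],[477,140],[500,100],[515,100],[430,105],[537,117]],0).round(3))
E
```

```text
[[ 0.4582 -0.1484  0.096 ]
 [ 0.508   0.0466  0.096 ]
 [ 0.6865  0.0026  0.096 ]
 [ 0.6361 -0.1931  0.096 ]]
mean [ 0.57220302 -0.07307028  0.096     ]
0.2013 75.69
0.2021 75.57
0.1834 -14.11
0.1838 -13.84
scr [[ 0.5214 -0.1544  0.096 ]
 [ 0.5644  0.0213  0.096 ]
 [ 0.6702 -0.0045  0.096 ]
 [ 0.6267 -0.1795  0.096 ]]
trafo [[ 0.5794 -0.111   0.132 ]
 [ 0.5867 -0.0672  0.132 ]
 [ 0.6211 -0.0737  0.132 ]
 [ 0.6148 -0.1163  0.132 ]] [ 0.60050548 -0.09207072  0.132     ]
0.0444 80.55
0.0431 81.65
0.0358 -8.48
0.0349 -10.66
tab [[ 0.4327 -0.0507  0.107 ]
 [ 0.4384 -0.0285  0.107 ]
 [ 0.481  -0.0379  0.107 ]
 [ 0.4761 -0.0615  0.107 ]]
free [[0.496 0.172 0.   ]
 [0.541 0.159 0.   ]
 [0.495 0.197 0.   ]
 [0.5   0.217 0.   ]
 [0.479 0.103 0.   ]
 [0.529 0.245 0.   ]]
```

```bash
python3 - <<'E'
from h import *
from station import arm,cams
s=arm.get_state()
plan(s,[.6005,-.0920,.117],1.413)
E
```

```text
xyz [-0.0101  0.2138 -0.1024] twist -0.093 q6 0.006
```

Request:
{"name": "arm_command", "arguments": {"steps": [{"gripper": 1, "xyz": [-0.005, 0.02, -0.05], "twist": -0.05}, {"gripper": 1, "xyz": [-0.01, 0.05, -0.1], "twist": -0.093}, {"gripper": 1, "xyz": [-0.01, 0.1, -0.1025], "twist": -0.093}, {"gripper": 1, "xyz": [-0.01, 0.14, -0.1025], "twist": -0.093}, {"gripper": 1, "xyz": [-0.01, 0.17, -0.1025], "twist": -0.093}, {"gripper": 1, "xyz": [-0.01, 0.195, -0.1025], "twist": -0.093}, {"gripper": 1, "xyz": [-0.01, 0.213, -0.1025], "twist": -0.093}, {"gripper": 1, "xyz": [-0.01, 0.213, -0.1025], "twist": -0.093}]}}

```text
t: 3.2
position: [0.5995, -0.0921, 0.1156]
orientation: [0.539, -0.537, -0.458, 0.46]
force: [0.1, -0.6, 1.2]
width: 0.0858
```

Request:
{"name": "arm_command", "arguments": {"steps": [{"gripper": 0.3, "xyz": [0, 0, 0], "twist": 0}, {"gripper": 0.3, "xyz": [0, 0, 0], "twist": 0}, {"gripper": 0.3, "xyz": [0, 0, 0], "twist": 0}, {"gripper": 0.3, "xyz": [0, 0, 0], "twist": 0}, {"gripper": 0.3, "xyz": [0, 0, 0], "twist": 0}, {"gripper": 0.3, "xyz": [0, 0, 0], "twist": 0}, {"gripper": 0.3, "xyz": [0, 0, 0], "twist": 0}, {"gripper": 0.3, "xyz": [0, 0, 0], "twist": 0}], "grip_force": 40}}

```text
t: 4.2
position: [0.6018, -0.093, 0.1192]
orientation: [-0.537, 0.539, 0.459, -0.458]
force: [-0.2, 0.3, 6.3]
width: 0.0436
```

```bash
python3 - <<'E'
from h import *
from station import arm,cams
s=arm.get_state();print(s['position'],s['force'],s['width'])
plan(s,[.6,-.09,.24],1.413)
plan(s,[.5,.172,.24],1.413)
shot(cams,'wrist','w2')
E
```

```text
[ 0.6017733  -0.09298691  0.11919058] [-0.20976862  0.32147923  6.26530796] 0.04358937389049037
xyz [ 0.0026 -0.1208  0.0018] twist -0.001 q6 -0.105
xyz [ 0.2455 -0.1214  0.142 ] twist -0.001 q6 -0.105
```

View pics/w2.png

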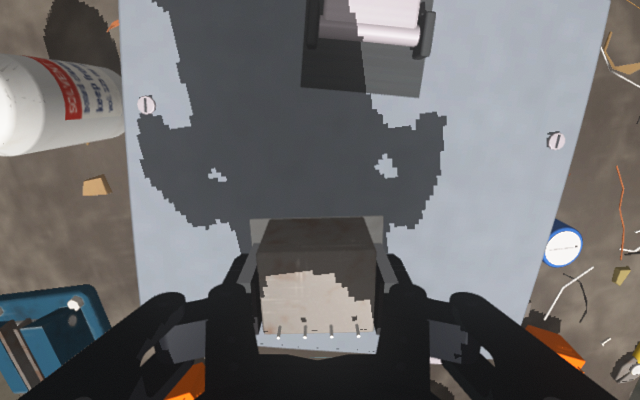

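Request:
{"name": "arm_command", "arguments": {"steps": [{"gripper": 0.3, "xyz": [0, -0.02, 0], "twist": 0}, {"gripper": 0.3, "xyz": [0, -0.06, 0], "twist": 0}, {"gripper": 0.3, "xyz": [0.01, -0.1, 0.005], "twist": 0}, {"gripper": 0.3, "xyz": [0.05, -0.12, 0.03], "twist": 0}, {"gripper": 0.3, "xyz": [0.1, -0.12, 0.058], "twist": 0}, {"gripper": 0.3, "xyz": [0.15, -0.12, 0.088], "twist": 0}, {"gripper": 0.3, "xyz": [0.2, -0.12, 0.116], "twist": 0}, {"gripper": 0.3, "xyz": [0.245, -0.12, 0.142], "twist": 0}]}}

```text
t: 5.25
position: [0.4977, 0.1734, 0.236]
orientation: [0.539, -0.538, -0.458, 0.459]
force: [1.4, -0.1, -2.3]
width: 0.0436
```

Request:
{"name": "arm_command", "arguments": {"steps": [{"gripper": 0.3, "xyz": [0, 0, 0], "twist": 0}, {"gripper": 0.3, "xyz": [0, 0.05, 0], "twist": 0}, {"gripper": 0.3, "xyz": [0, 0.1, 0], "twist": 0}, {"gripper": 0.3, "xyz": [0, 0.15, 0], "twist": 0}, {"gripper": 0.3, "xyz": [0, 0.18, 0], "twist": 0}, {"gripper": 0.3, "xyz": [0, 0.19, 0], "twist": 0}, {"gripper": 0.3, "xyz": [0, 0.19, 0], "twist": 0}, {"gripper": 0.3, "xyz": [0, 0.19, 0], "twist": 0}]}}

```text
t: 6.25
position: [0.5009, 0.1718, 0.0493]
orientation: [-0.538, 0.539, 0.46, -0.458]
force: [0.4, 0.7, -1.9]
width: 0.0438
```

```bash
python3 - <<'E'
from h import *
from station import arm,cams
s=arm.get_state();print(s['position'],s['force'],s['width'])
shot(cams,'wrist','w3')
c,im=shot(cams,'scene','s3');crop(im,220,150,200,150,4,'s3c')
E
```

```text
[0.50088988 0.17184708 0.04926581] [ 0.44749833  0.66605444 -1.88804091] 0.04379101302922777
```

View pics/w3.png

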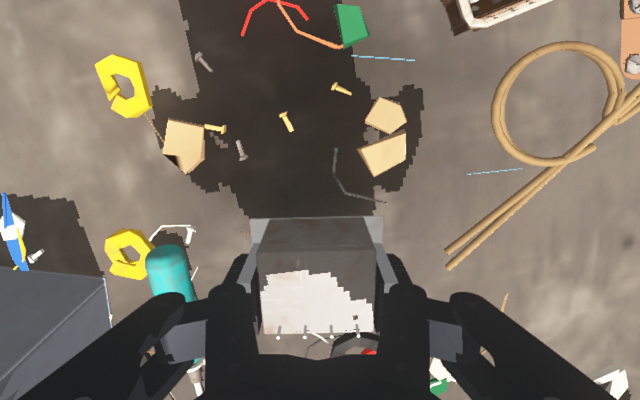

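View pics/s3c.png

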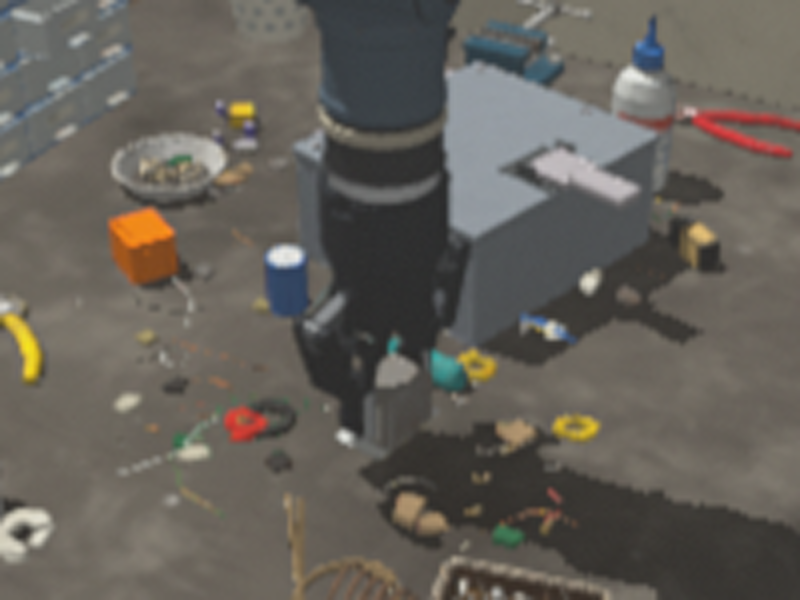

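Request:
{"name": "arm_command", "arguments": {"steps": [{"gripper": 0.3, "xyz": [0.01, 0.005, 0], "twist": 0}, {"gripper": 0.3, "xyz": [0.01, 0.012, 0], "twist": 0}, {"gripper": 0.3, "xyz": [0.01, 0.018, 0], "twist": 0}, {"gripper": 0.3, "xyz": [0.01, 0.021, 0], "twist": 0}, {"gripper": 0.3, "xyz": [0.01, 0.023, 0], "twist": 0}, {"gripper": 0.3, "xyz": [0.01, 0.025, 0], "twist": 0}, {"gripper": 0.3, "xyz": [0.01, 0.025, 0], "twist": 0}, {"gripper": 0.3, "xyz": [0.01, 0.025, 0], "twist": 0}]}}

```text
t: 7.35
position: [0.5008, 0.1815, 0.0232]
orientation: [-0.538, 0.538, 0.459, -0.459]
force: [-4.6, -0.3, 5.6]
width: 0.0437
```

Request:
{"name": "arm_command", "arguments": {"steps": [{"gripper": 0.72, "xyz": [0, 0, 0], "twist": 0}, {"gripper": 0.72, "xyz": [0, 0, 0], "twist": 0}, {"gripper": 0.72, "xyz": [0, 0, 0], "twist": 0}, {"gripper": 0.72, "xyz": [0, 0, 0], "twist": 0}, {"gripper": 0.72, "xyz": [0, -0.03, 0], "twist": 0}, {"gripper": 0.72, "xyz": [0, -0.08, 0], "twist": 0}, {"gripper": 0.72, "xyz": [0, -0.14, 0], "twist": 0}, {"gripper": 0.72, "xyz": [0, -0.2, 0], "twist": 0}]}}

```text
t: 8.35
position: [0.5006, 0.1815, 0.2239]
orientation: [0.538, -0.538, -0.459, 0.459]
force: [1.4, -0.4, -0.2]
width: 0.0615
```

```bash
python3 - <<'E'
from h import *
from station import arm,cams
s=arm.get_state();print(s['position'],s['force'],s['width'])
o=np.array([.5732,-.0733,0]);ex=np.array([np.cos(-.248),np.sin(-.248),0])
g=o-ex*.120+[0,0,.102];print('paddle grip',g)
plan(s,[g[0],g[1],.2],np.pi/2-.248)
plan(s,[g[0],g[1],.106],np.pi/2-.248)
shot(cams,'wrist','w4')
E
```

```text
[0.5005691  0.18154117 0.22386695] [ 1.36974615 -0.35923725 -0.24881245] 0.0614796017372706
paddle grip [ 0.45687137 -0.04384412  0.102     ]
xyz [-0.2295  0.0239  0.0075] twist 0.0892 q6 0.381
xyz [-0.2295  0.1179  0.0075] twist 0.0892 q6 0.381
```

View pics/w4.png

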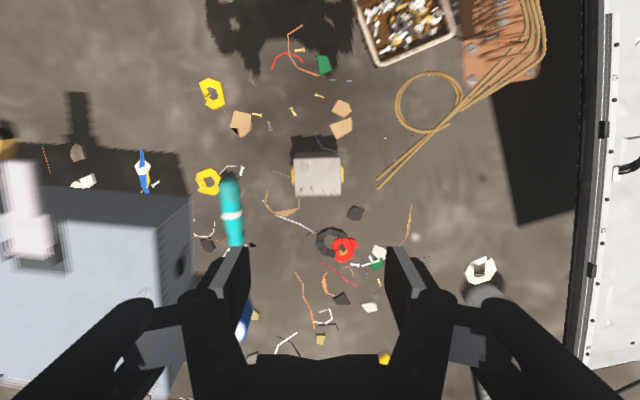

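Request:
{"name": "arm_command", "arguments": {"steps": [{"gripper": 0.72, "xyz": [-0.05, 0, 0.002], "twist": 0.02}, {"gripper": 0.72, "xyz": [-0.11, 0.01, 0.004], "twist": 0.06}, {"gripper": 0.72, "xyz": [-0.17, 0.02, 0.006], "twist": 0.089}, {"gripper": 0.72, "xyz": [-0.23, 0.025, 0.007], "twist": 0.089}, {"gripper": 0.72, "xyz": [-0.23, 0.045, 0.007], "twist": 0.089}, {"gripper": 0.72, "xyz": [-0.23, 0.06, 0.007], "twist": 0.089}, {"gripper": 0.72, "xyz": [-0.23, 0.06, 0.007], "twist": 0.089}, {"gripper": 0.72, "xyz": [-0.23, 0.06, 0.007], "twist": 0.089}]}}

```text
t: 9.4
position: [0.4578, -0.0436, 0.1626]
orientation: [-0.557, 0.558, 0.435, -0.435]
force: [-0.4, -1.0, -0.0]
width: 0.0616
```

```bash
python3 - <<'E'
from h import *
from station import arm,cams
s=arm.get_state();print(s['position'],s['force'],s['width'])
shot(cams,'wrist','w5')
plan(s,[.458,-.0445,.1025],np.pi/2-.248)
E
```

```text
[ 0.4578446  -0.04361474  0.16264419] [-0.35512223 -0.97331546 -0.01117158] 0.06160223031520242
xyz [-0.0008  0.0601 -0.0003] twist 0.002 q6 0.005
```

View pics/w5.png

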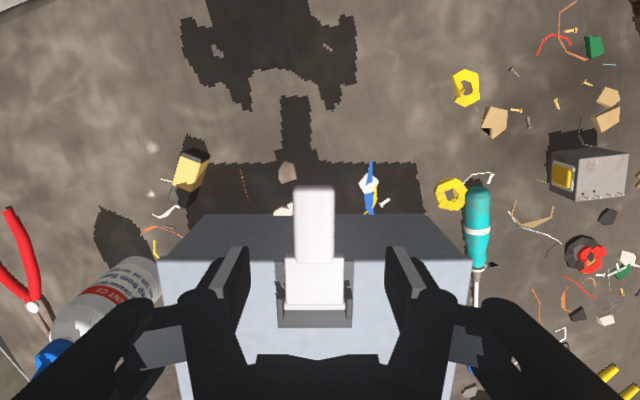

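Request:
{"name": "arm_command", "arguments": {"steps": [{"gripper": 0.72, "xyz": [0, 0.03, 0], "twist": 0}, {"gripper": 0.72, "xyz": [0, 0.06, 0], "twist": 0}, {"gripper": 0.72, "xyz": [0, 0.06, 0], "twist": 0}, {"gripper": 0.1, "xyz": [0, 0.06, 0], "twist": 0}, {"gripper": 0.1, "xyz": [0, 0.06, 0], "twist": 0}, {"gripper": 0.1, "xyz": [0, 0.06, 0], "twist": 0}, {"gripper": 0.1, "xyz": [0, 0.06, 0], "twist": 0}, {"gripper": 0.1, "xyz": [0, 0.06, 0], "twist": 0}], "grip_force": 30}}

```text
t: 10.45
position: [0.4586, -0.0455, 0.1041]
orientation: [-0.557, 0.559, 0.435, -0.434]
force: [-2.0, -3.8, 5.8]
width: 0.0234
```

```bash
python3 - <<'E'
from h import *
from station import arm,cams
s=arm.get_state();print(s['position'],s['force'],s['width'])
g0=np.array([-.210,.010])
for th in np.arange(0,1.66,.12):
    a=th+.191; g=.2057*np.array([-np.cos(a),np.sin(a)])-g0
    print(round(th,2),'y',-g[1].round(4),'z',-g[0].round(4))
E
```

```text
[ 0.45860121 -0.04547701  0.1040896 ] [-2.00735768 -3.78680258  5.83844007] 0.023352510078031345
0.0 y -0.0291 z -0.008
0.12 y -0.0529 z -0.0142
0.24 y -0.0759 z -0.0231
0.36 y -0.0977 z -0.0347
0.48 y -0.1179 z -0.0489
0.6 y -0.1363 z -0.0654
0.72 y -0.1525 z -0.0839
0.84 y -0.1665 z -0.1043
0.96 y -0.1778 z -0.1262
1.08 y -0.1865 z -0.1493
1.2 y -0.1924 z -0.1732
1.32 y -0.1953 z -0.1977
1.44 y -0.1953 z -0.2224
1.56 y -0.1924 z -0.2469
```

Request:
{"name": "arm_command", "arguments": {"steps": [{"gripper": 0.1, "xyz": [0, -0.007, -0.001], "twist": 0}, {"gripper": 0.1, "xyz": [0, -0.015, -0.002], "twist": 0}, {"gripper": 0.1, "xyz": [0, -0.022, -0.004], "twist": 0}, {"gripper": 0.1, "xyz": [0, -0.029, -0.008], "twist": 0}, {"gripper": 0.1, "xyz": [0, -0.032, -0.008], "twist": 0}, {"gripper": 0.1, "xyz": [0, -0.038, -0.01], "twist": 0}, {"gripper": 0.1, "xyz": [0, -0.046, -0.012], "twist": 0}, {"gripper": 0.1, "xyz": [0, -0.053, -0.014], "twist": 0}]}}

```text
t: 11.45
position: [0.4664, -0.0474, 0.1534]
orientation: [0.561, -0.555, -0.431, 0.437]
force: [-8.5, -4.4, -1.2]
width: 0.0235
```

```bash
python3 - <<'E'
from h import *
from station import arm,cams
s=arm.get_state();print(s['position'],s['force'],s['width'])
c,im=shot(cams,'scene','s6');crop(im,270,120,150,112,5,'s6c')
E
```

```text
[ 0.46636667 -0.04742813  0.15341952] [-8.48921308 -4.37321915 -1.17837446] 0.023538250352768415
```

View pics/s6c.png

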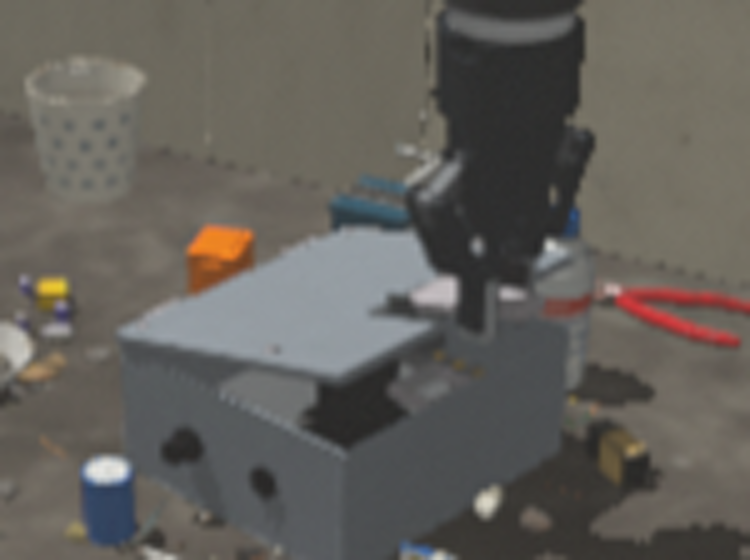

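Request:
{"name": "arm_command", "arguments": {"steps": [{"gripper": 0.1, "xyz": [0, -0.022, -0.006], "twist": 0}, {"gripper": 0.1, "xyz": [0, -0.045, -0.017], "twist": 0}, {"gripper": 0.1, "xyz": [0, -0.065, -0.031], "twist": 0}, {"gripper": 0.1, "xyz": [0, -0.083, -0.048], "twist": 0}, {"gripper": 0.1, "xyz": [0, -0.1, -0.066], "twist": 0}, {"gripper": 0.1, "xyz": [0, -0.114, -0.087], "twist": 0}, {"gripper": 0.1, "xyz": [0, -0.125, -0.109], "twist": 0}, {"gripper": 0.1, "xyz": [0, -0.125, -0.109], "twist": 0}]}}

```text
t: 12.5
position: [0.5754, -0.0744, 0.283]
orientation: [0.559, -0.557, -0.434, 0.435]
force: [-5.9, -1.8, 9.2]
width: 0.0233
```

```bash
python3 - <<'E'
from h import *
from station import arm,cams
s=arm.get_state();print(s['position'],s['force'],s['width'],s['q'].round(2))
o=np.array([.5732,-.0733,0]);ex=np.array([np.cos(-.248),np.sin(-.248),0])
d=s['position']-o; r=np.array([d@ex-.09,d[2]-.092]);print('rel hinge',r,np.hypot(*r),np.pi-np.arctan2(r[1],r[0])-.191)
c,im=shot(cams,'scene','s7');crop(im,270,80,150,150,4,'s7c')
E
```

```text
[ 0.57535565 -0.07441959  0.28299266] [-5.90887674 -1.77201941  9.21218462] 0.02327603174419365 [-0.24  0.21  0.34  1.71 -0.    0.  ]
rel hinge [-0.08763548  0.19099266] 0.21013846125212757 0.9496136442490923
```

View pics/s7c.png

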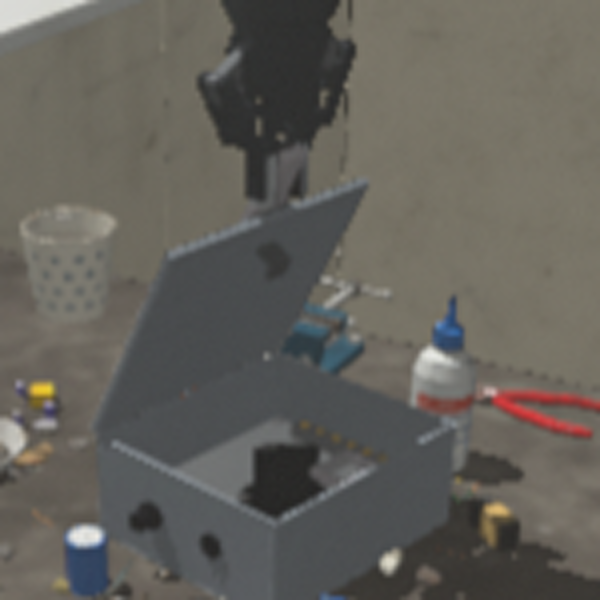

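Request:
{"name": "arm_command", "arguments": {"steps": [{"gripper": 0.1, "xyz": [0, -0.01, -0.022], "twist": 0}, {"gripper": 0.1, "xyz": [0, -0.017, -0.047], "twist": 0}, {"gripper": 0.1, "xyz": [0, -0.021, -0.072], "twist": 0}, {"gripper": 0.1, "xyz": [0, -0.021, -0.098], "twist": 0}, {"gripper": 0.1, "xyz": [0, -0.021, -0.098], "twist": 0}, {"gripper": 0.1, "xyz": [0, -0.02, -0.11], "twist": 0}, {"gripper": 0.1, "xyz": [0, -0.018, -0.123], "twist": 0}, {"gripper": 0.1, "xyz": [0, -0.018, -0.123], "twist": 0}]}}

```text
t: 13.55
position: [0.6961, -0.1044, 0.2983]
orientation: [0.558, -0.558, -0.434, 0.434]
force: [-0.9, -1.7, 0.3]
width: 0.0233
```

```bash
python3 - <<'E'
from h import *
from station import arm,cams
s=arm.get_state();print(s['position'],s['force'],s['width'],s['q'].round(2))
o=np.array([.5732,-.0733,0]);ex=np.array([np.cos(-.248),np.sin(-.248),0])
d=s['position']-o; r=np.array([d@ex-.09,d[2]-.092]);print('rel hinge',r,np.hypot(*r),np.pi-np.arctan2(r[1],r[0]), np.hypot(*s['position'][:2]))
c,im=shot(cams,'scene','s8');crop(im,270,80,150,150,4,'s8c')
E
```

```text
[ 0.69607282 -0.10443597  0.29833757] [-0.8517884  -1.7388178   0.29344499] 0.02329529245026191 [-0.24  0.62  0.91  1.87  0.    0.  ]
rel hinge [0.03675637 0.20633757] 0.20958583504965647 1.7470842319369015 0.7038637959591184
```

View pics/s8c.png

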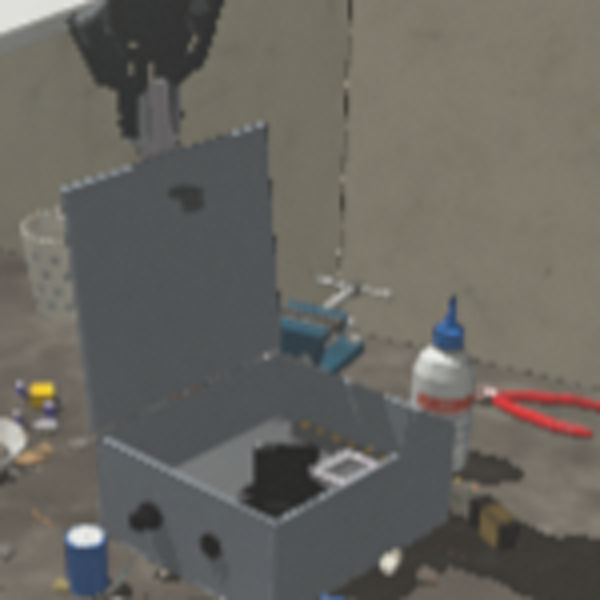

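Request:
{"name": "arm_command", "arguments": {"steps": [{"gripper": 0.1, "xyz": [0, 0.001, -0.006], "twist": 0}, {"gripper": 0.1, "xyz": [0, 0.003, -0.012], "twist": 0}, {"gripper": 0.1, "xyz": [0, 0.004, -0.017], "twist": 0}, {"gripper": 0.1, "xyz": [0, 0.004, -0.017], "twist": 0}, {"gripper": 0.1, "xyz": [0, 0.004, -0.017], "twist": 0}, {"gripper": 0.72, "xyz": [0, 0.004, -0.017], "twist": 0}, {"gripper": 0.72, "xyz": [0, 0.004, -0.017], "twist": 0}, {"gripper": 0.72, "xyz": [0, 0.004, -0.017], "twist": 0}]}}

```text
t: 14.6
position: [0.7127, -0.1089, 0.2942]
orientation: [-0.558, 0.558, 0.435, -0.434]
force: [1.5, 0.5, -1.2]
width: 0.0618
```

Request:
{"name": "arm_command", "arguments": {"steps": [{"gripper": 0.72, "xyz": [0, -0.015, 0], "twist": 0}, {"gripper": 0.72, "xyz": [0, -0.03, 0], "twist": 0}, {"gripper": 0.72, "xyz": [0, -0.045, 0], "twist": 0}, {"gripper": 0.72, "xyz": [0, -0.055, 0.02], "twist": 0}, {"gripper": 0.72, "xyz": [0, -0.055, 0.06], "twist": 0}, {"gripper": 0.72, "xyz": [0, -0.055, 0.12], "twist": 0}, {"gripper": 0.72, "xyz": [0, -0.055, 0.18], "twist": 0}, {"gripper": 0.72, "xyz": [0, -0.055, 0.23], "twist": 0}]}}

```text
t: 15.6
position: [0.4871, -0.0518, 0.3495]
orientation: [-0.558, 0.558, 0.435, -0.434]
force: [1.0, -0.4, 1.6]
width: 0.0617
```

```bash
python3 - <<'E'
from h import *
from station import arm,cams
s=arm.get_state();print(s['t'],s['position'],s['force'],s['width'],s['q'].round(2))
c,im=shot(cams,'scene','s9');crop(im,270,80,150,150,4,'s9c')
shot(cams,'wrist','w9')
E
```

```text
15.6 [ 0.48710406 -0.05176823  0.3495496 ] [ 0.96902051 -0.36176661  1.58601941] 0.06166558781497324 [-0.24  0.01  0.26  1.82  0.    0.  ]
```

View pics/s9c.png

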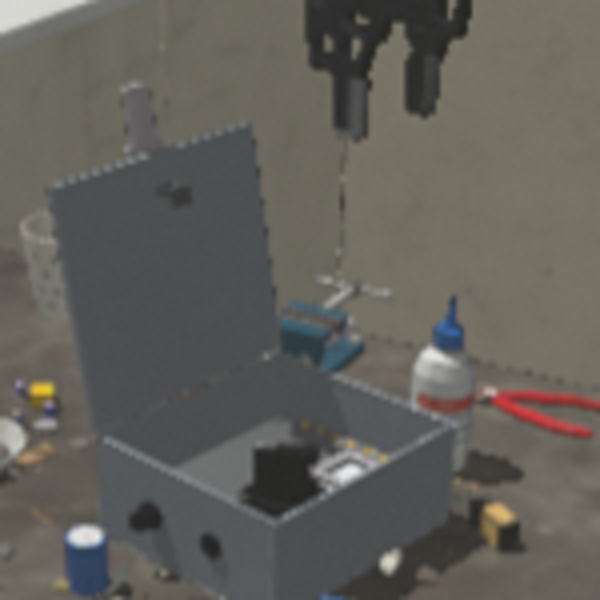

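View pics/w9.png

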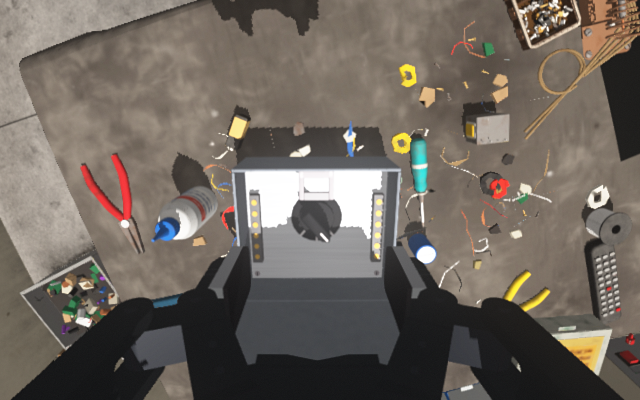

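```bash
python3 - <<'E'
from h import *
c,im=load('s9')
o=np.array([.5732,-.0733,0]);a=-.248
ex=np.array([np.cos(a),np.sin(a),0]);ey=np.array([-np.sin(a),np.cos(a),0])
for th in(1.6,1.7,1.75,1.8):
    P=[o+ex*(.09-.182*np.cos(th)-.004*np.sin(th))+ey*y+np.array([0,0,.092+.182*np.sin(th)-.004*np.cos(th)]) for y in(.1,-.1)]
    print(th,((c.proj(P)-[270,80])*4).round(1).tolist())
c,im=load('w9');crop(im,225,150,185,135,4,'w9c')
print('selector axis proj',c.proj([o-ex*.01+np.array([0,0,.076])]))
print(((c.proj([o-ex*.01+np.array([0,0,.076])])-[225,150])*4))
E
```

```text
1.6 [[77.0, 187.1], [276.9, 122.0]]
1.7 [[59.6, 182.2], [259.3, 118.3]]
1.75 [[51.2, 180.8], [250.7, 117.4]]
1.8 [[43.0, 180.1], [242.2, 117.1]]
selector axis proj [[316.85679191 229.29972407]]
[[367.42716765 317.19889626]]
```

View pics/w9c.png

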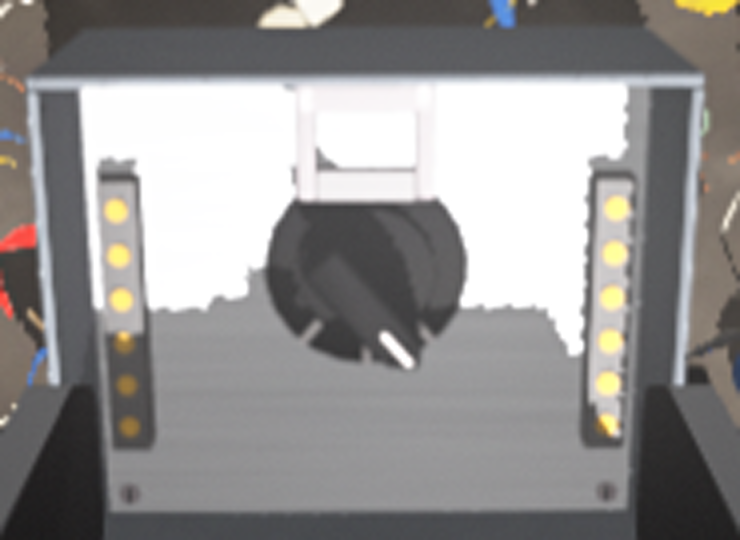

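The cover stands at about 1.75–1.78 rad. The selector bar sits at crop (368,313), with its white pointer at (400,350), about 0.7 rad counter-clockwise, which matches joint value 0. The predicted axis lands on the bar's middle. The transformer is upright at (487,128).

```bash
python3 - <<'E'
from h import *
from station import arm,cams
s=arm.get_state()
plan(s,[.5635,-.0709,.2],2.023)
plan(s,[.5635,-.0709,.064],2.023)
E
```

```text
xyz [-0.0002  0.1495 -0.0823] twist -0.6993 q6 0.005
xyz [-0.0003  0.2855 -0.0826] twist -0.6993 q6 0.005
```

Request:
{"name": "arm_command", "arguments": {"steps": [{"gripper": 0.4, "xyz": [0, 0.03, -0.04], "twist": -0.17}, {"gripper": 0.4, "xyz": [0, 0.08, -0.082], "twist": -0.34}, {"gripper": 0.4, "xyz": [0, 0.13, -0.0825], "twist": -0.51}, {"gripper": 0.4, "xyz": [0, 0.17, -0.0825], "twist": -0.68}, {"gripper": 0.4, "xyz": [0, 0.19, -0.0825], "twist": -0.7}, {"gripper": 0.4, "xyz": [0, 0.195, -0.0825], "twist": -0.7}, {"gripper": 0.4, "xyz": [0, 0.195, -0.0825], "twist": -0.7}, {"gripper": 0.4, "xyz": [0, 0.195, -0.0825], "twist": -0.7}]}}

```text
t: 16.7
position: [0.5707, -0.073, 0.1562]
orientation: [-0.374, 0.376, 0.6, -0.599]
force: [-0.5, -0.5, 0.5]
width: 0.0339
```

```bash
python3 - <<'E'
from h import *
from station import arm,cams
s=arm.get_state();print(s['position'],s['force'],s['width'])
plan(s,[.5635,-.0709,.064],2.023)
shot(cams,'wrist','w10')
E
```

```text
[ 0.57072422 -0.07303304  0.1561651 ] [-0.52611398 -0.53944766  0.50607375] 0.03393687009661264
xyz [0.0053 0.0921 0.0058] twist -0.0002 q6 -0.696
```

View pics/w10.png

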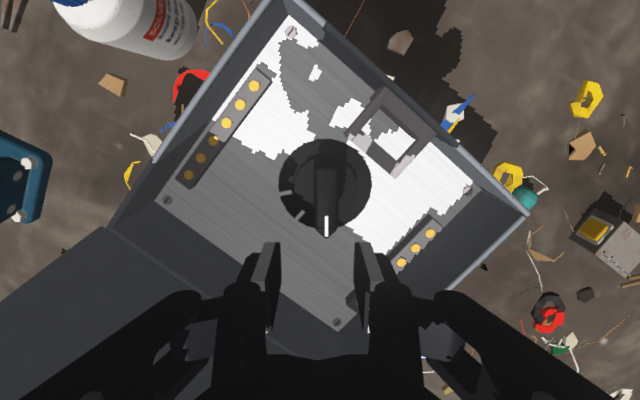

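```bash
python3 - <<'E'
from h import *
from station import arm,cams
c,im=load('w10');crop(im,265,125,120,120,5,'w10c')
print((c.proj([[.5635,-.0709,.076]])-[265,125])*5)
E
```

```text
[[300.32858672 407.3826764 ]]
```

View pics/w10c.png

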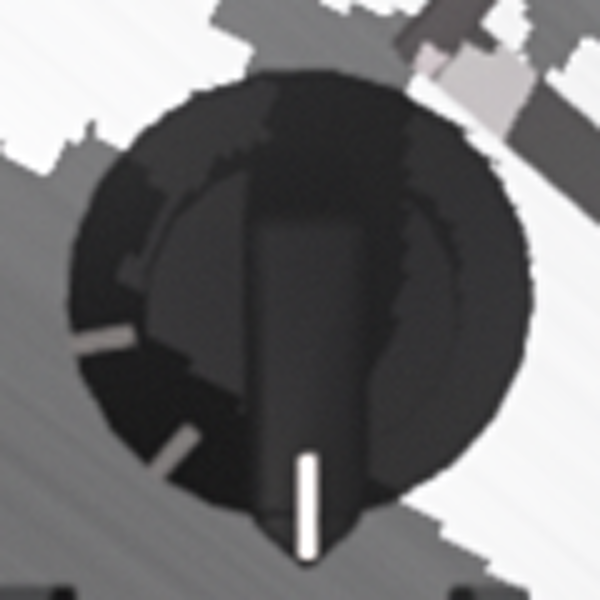

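Request:
{"name": "arm_command", "arguments": {"steps": [{"gripper": 0.4, "xyz": [0.006, 0.01, 0.0065], "twist": 0}, {"gripper": 0.4, "xyz": [0.006, 0.04, 0.0065], "twist": 0}, {"gripper": 0.4, "xyz": [0.006, 0.07, 0.0065], "twist": 0}, {"gripper": 0.4, "xyz": [0.006, 0.085, 0.0065], "twist": 0}, {"gripper": 0.4, "xyz": [0.006, 0.091, 0.0065], "twist": 0}, {"gripper": 0.4, "xyz": [0.006, 0.091, 0.0065], "twist": 0}, {"gripper": 0.4, "xyz": [0.006, 0.091, 0.0065], "twist": 0}, {"gripper": 0.4, "xyz": [0.006, 0.091, 0.0065], "twist": 0}]}}

```text
t: 17.75
position: [0.5619, -0.0703, 0.0645]
orientation: [-0.375, 0.376, 0.6, -0.599]
force: [-0.2, 1.0, 1.0]
width: 0.034
```

```bash
python3 - <<'E'
from h import *
from station import arm,cams
s=arm.get_state();print(s['t'],s['position'],s['force'],s['width'])
plan(s,[.5635,-.0709,.064],2.023)
shot(cams,'wrist','w11')
E
```

```text
17.75 [ 0.56185141 -0.07034358  0.06446212] [-0.21660411  1.03664586  0.98987559] 0.034023807952540154
xyz [-0.0012  0.0005 -0.0012] twist -0.0 q6 -0.695
```

View pics/w11.png

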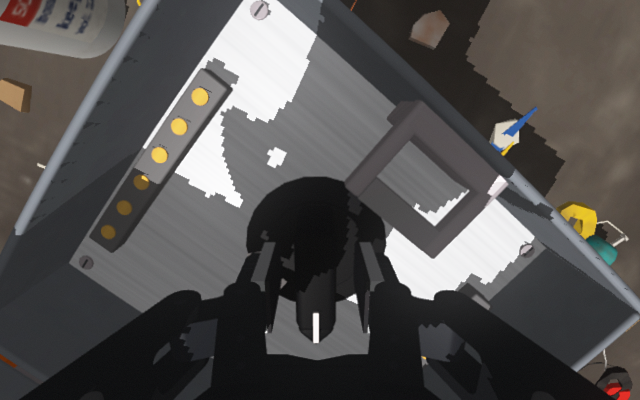

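Request:
{"name": "arm_command", "arguments": {"steps": [{"gripper": 0.05, "xyz": [0, 0, 0], "twist": 0}, {"gripper": 0.05, "xyz": [0, 0, 0], "twist": 0}, {"gripper": 0.05, "xyz": [0, 0, 0], "twist": 0}, {"gripper": 0.05, "xyz": [0, 0, 0], "twist": 0}, {"gripper": 0.05, "xyz": [0, 0, 0], "twist": 0.1}, {"gripper": 0.05, "xyz": [0, 0, 0], "twist": 0.2}, {"gripper": 0.05, "xyz": [0, 0, 0], "twist": 0.3}, {"gripper": 0.05, "xyz": [0, 0, 0], "twist": 0.4}], "grip_force": 40}}

```text
t: 18.8
position: [0.5619, -0.071, 0.064]
orientation: [-0.487, 0.489, 0.512, -0.512]
force: [0.5, -3.6, 2.4]
width: 0.0152
```

Request:
{"name": "arm_command", "arguments": {"steps": [{"gripper": 0.05, "xyz": [0, 0, 0], "twist": 0.1}, {"gripper": 0.05, "xyz": [0, 0, 0], "twist": 0.18}, {"gripper": 0.05, "xyz": [0, 0, 0], "twist": 0.25}, {"gripper": 0.05, "xyz": [0, 0, 0], "twist": 0.3}, {"gripper": 0.05, "xyz": [0, 0, 0], "twist": 0.3}, {"gripper": 0.05, "xyz": [0, 0, 0], "twist": 0.3}, {"gripper": 0.05, "xyz": [0, 0, 0], "twist": 0.3}, {"gripper": 0.05, "xyz": [0, 0, 0], "twist": 0.3}]}}

```text
t: 19.8
position: [0.5619, -0.0711, 0.064]
orientation: [-0.557, 0.559, 0.435, -0.434]
force: [1.4, -4.4, 3.2]
width: 0.0153
```

```bash
python3 - <<'E'
from h import *
from station import arm,cams
s=arm.get_state();print(s['t'],s['position'],s['force'],s['moment'],s['width'])
plan(s,[.5635,-.0709,.064],np.pi/2-.248)
shot(cams,'wrist','w12')
E
```

```text
19.8 [ 0.56190227 -0.07114346  0.0639912 ] [ 1.39719337 -4.36040837  3.1526592 ] [-1.03155818 -0.38432458 -0.04896719] 0.015346889253555257
xyz [ 0.0006 -0.     -0.0015] twist 0.0004 q6 0.004
```

View pics/w12.png

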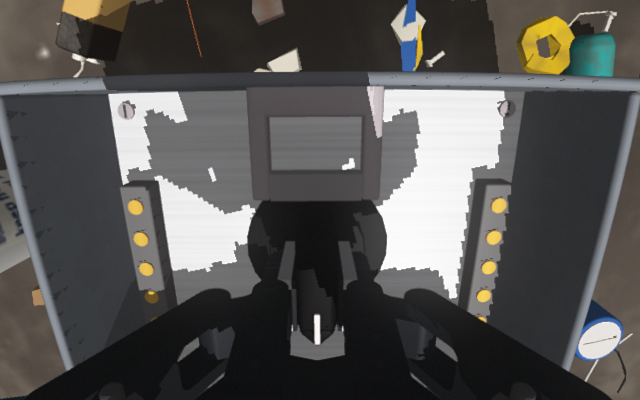

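Request:
{"name": "arm_command", "arguments": {"steps": [{"gripper": 0.4, "xyz": [0, 0, 0], "twist": 0}, {"gripper": 0.4, "xyz": [0, 0, 0], "twist": 0}, {"gripper": 0.4, "xyz": [0, 0, 0], "twist": 0}, {"gripper": 0.4, "xyz": [0, -0.03, 0], "twist": 0}, {"gripper": 0.4, "xyz": [0, -0.08, 0], "twist": 0}, {"gripper": 0.4, "xyz": [0, -0.14, 0.01], "twist": 0}, {"gripper": 0.4, "xyz": [0, -0.2, 0.03], "twist": 0}, {"gripper": 0.4, "xyz": [0, -0.26, 0.06], "twist": 0}]}}

```text
t: 20.85
position: [0.5046, -0.0556, 0.3202]
orientation: [0.558, -0.558, -0.435, 0.434]
force: [0.2, 0.4, -0.0]
width: 0.0337
```

Request:
{"name": "arm_command", "arguments": {"steps": [{"gripper": 0.4, "xyz": [0, -0.01, 0.04], "twist": 0}, {"gripper": 0.4, "xyz": [0, -0.02, 0.04], "twist": 0}, {"gripper": 0.4, "xyz": [0, -0.02, 0.04], "twist": 0}, {"gripper": 0.4, "xyz": [0, -0.02, 0.04], "twist": 0}, {"gripper": 0.4, "xyz": [0, -0.02, 0.04], "twist": 0}, {"gripper": 0.4, "xyz": [0, -0.02, 0.04], "twist": 0}, {"gripper": 0.4, "xyz": [0, -0.02, 0.04], "twist": 0}, {"gripper": 0.4, "xyz": [0, -0.02, 0.04], "twist": 0}]}}

```text
t: 21.85
position: [0.4664, -0.0462, 0.3385]
orientation: [0.558, -0.558, -0.434, 0.434]
force: [0.3, 0.2, 0.3]
width: 0.0342
```

```bash
python3 - <<'E'
from h import *
from station import arm,cams
s=arm.get_state();print(s['t'],s['position'],s['force'],s['qvel'].round(3))
c,im=shot(cams,'wrist','w13')
p=c.proj([[.5635,-.0709,.076]])[0];print(p)
x,y=int(p[0]),int(p[1]);crop(im,x-95,y-75,190,140,4,'w13c')
c,im=shot(cams,'scene','s13');crop(im,240,80,180,150,4,'s13c')
E
```

```text
21.85 [ 0.4664054  -0.04623311  0.33845452] [0.29083864 0.17603679 0.30404955] [ 0.001 -0.004  0.     0.001 -0.002 -0.   ]
[317.05565593 241.17918695]
```

View pics/w13.png

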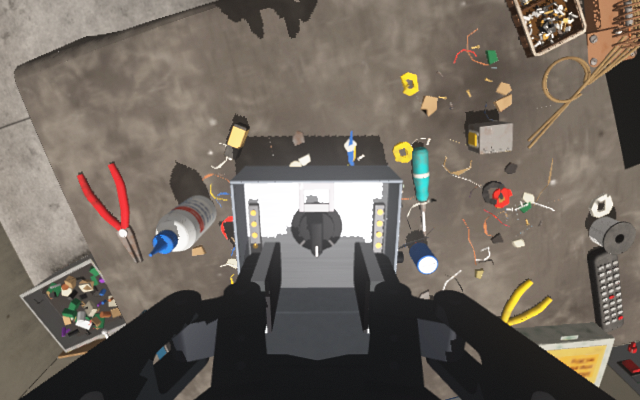

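View pics/w13c.png

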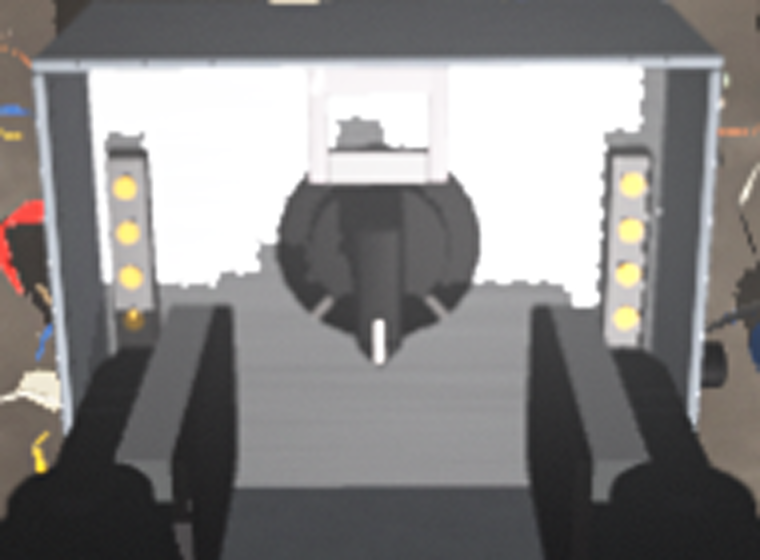

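View pics/s13c.png

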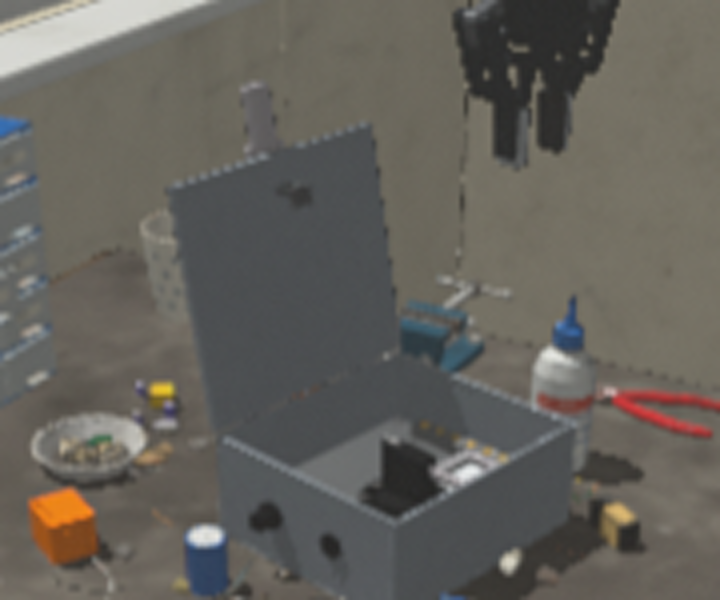

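The pointer is at the middle mark (crop (378,340)), the cover stands past upright, the transformer is upright at (490,138), and the other things haven't moved. The gripper touches nothing, so I'm handing in.

```bash
python3 - <<'E'
from station import arm
print(arm.finish_job())
E
```

```text
the job is handed in; nothing more can be done
None
```

I finished all three parts in order and handed the job in at about 22 s of the 72 s allowed:
- **Transformer:** I lifted it off the cover and set it upright on the bench at about (0.50, 0.18).
- **Cover:** I lifted the paddle to free the catch and swung the cover up past upright. It stands open by itself.
- **Selector:** I turned the black handle one click clockwise and let go. The last picture shows the pointer at the middle mark.

In the last pictures the transformer is upright and the other things look undisturbed. The gripper was clear of everything, with no contact force.

The cover is just short of its 1.8 rad end stop, and I did not push it against the stop. My two estimates of its angle differ slightly: about 1.75 rad from the scene camera and 1.78 rad from the arm's position.

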